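Snap the pepper mill into the clip rail

ROBOT

A 7-joint arm with a two-finger parallel gripper is mounted at the origin on a cart in front of the work surface, level with it; the furniture and walls round the work are solid. World frame = base frame: x ahead of the robot, y to its left, z up, the work surface at z = 0. Lengths are in m, angles in rad, forces in N, time in s.
With the tool pointing down it reaches from about 0.425 to 1.025 m from the base axis. Payload 9.4 kg.
Tool frame: the origin (TCP) lies midway between the tips of the shut fingers; the grasp point (between the pads) lies manip.pinch_z behind it (manip.pinch_z is the distance from the TCP to the grasp point, in m); z points along the fingers, y is the line along which they close (so a half turn about z gives the same grasp; the last joint's range is limited). The gripper opens to 85 mm and grips with 20 to 120 N. Pads are 22 mm wide; open, the fingers measure 114 mm over their backs; the gripper's body (76 mm by 85 mm) begins 54 mm behind the grasp point. The pads swing forward as they close: fully open they stand 13 mm farther back than shut.
Start: joints at [1.216, 0.599, -0.003, 1.599, 0.002, 0.943, -0.08], TCP at [0.199, -0.697, 0.231] pointing down, gripper open.
Joint ranges: [-2.57, 2.57], [-0.35, 1.97], [-1.29, 1.29], [0.11, 2.56], [-1.05, 4.19], [0.11, 1.86], [-2.63, 2.63]. Speed limits (rad/s): [2.22, 2.22, 3.01, 3.01, 3.14, 3.14, 3.14].

INTERFACE

Orientations are given as [roll, pitch, yaw] about the fixed x, y, z axes, in that order (R = Rz(yaw) Ry(pitch) Rx(roll)).
In Python, from rig import manip gives the robot as it stands.
- The arm moves only by the shell command python3 drive.py FILE [FORCE], which reads ROWS from the file FILE. ROWS is a JSON list of rows, 1 to 10 of them, each an object with the fields finger_gap (the finger opening in m), x, y, z (the shift in parts of the range, where 1.0 means 1 m), ax, ay, az (a rotation vector in a scale on which 1.0 is pi/2 rad); a field left out counts as zero (the opening has to be given); each row is the pose to reach, as a shift and turn from the pose commanded when the command began, along the tool's axes at that moment; what a row does not reach only later rows make up. A row lasts 1/10 s, in which the tool goes at most 0.05 m and 0.15 rad, less where a joint would pass 70% of its speed; a pose out of reach is approached as far as the arm can. The fingers move at their own pace and stop on an object; FORCE is the grip in N (left out, the last holds). Time passes only in rows, so rows that do not move let the fingers close. It prints the time, the measured TCP pose, the force, the opening and the grip force at its end. Shift and turn numbers lie between -1 and 1, and a call with a number outside is refused. Input that does not fit is refused with a message, and nothing moves.
- manip.get_obs(): the state, without advancing time (a new reading comes with each control period).
- manip.capture(name): name is "side" or "top" or "wrist"; returns the picture (420x560x3 uint8, blue, green, red); there is no depth.
- manip.get_calibration(name): a dict with "fx", "fy", "cx", "cy" (pixels), "k1" (the pictures are not rectified: a ray, as slopes to the right and down, at radius r is drawn at 1 + k1 r^2 times it, then the intrinsics apply), "extrinsics" (4x4, takes a point from camera to world coordinates). Camera axes: x right, y up, looking along -z (the intrinsics and any distortion apply to the point x, -y, -z); pixel columns grow to the right and rows downward; lengths in m; the calibration is good to about 2 mm. A picture is of the moment at which its call begins: read the wrist's pose just before it. get_calibration takes no time and is no camera call; for the wrist camera it gives the pose at the moment of the call.
- manip.job_done(): hands the job in; it is judged then, once.
The state is a dict: "clock": time; "q": joint angles; "dq": joint speeds; "effort": joint torques, N m; "ee_pos": TCP position; "ee_rot": TCP orientation; "ft_force": force on the tool from outside, world axes, zero at the start; "moment": the same for the moment, N m; "gripper_width": finger opening in m; "grip_force": force on a finger pad.
Only numpy, scipy, OpenCV 4.12 (cv2) and the standard library are available. Lean on these libraries where they do the work, as an engineer would, in place of code of your own. Each camera call takes 0.05 s, during which the arm holds its last target. There are 200 camera calls.

TASK

Put the pepper mill back in the empty place of the low clip rail, beside the sauce bottle: slide it there standing on the worktop, pushing it low on its body so that it neither tips nor leaves the surface (do not lift it), and press it fully home against the back pad so that the two spring rollers close behind it. Leave it standing there upright, and do not disturb the sauce bottle or the other things on the worktop.

Things in the scene. Friction and masses are not known exactly. Their poses are not given: they have to be found in the camera images.
- pepper_mill: dark wooden pepper mill, loose, tall and narrow: round, 58 mm across at the foot, 170 mm tall, 0.24 to 0.42 kg; stands on the worktop left of the clip rail. Origin: centre of its underside, z up. Friction on the worktop 0.5 to 0.7: a push below about 30 mm slides it, a high push tips it. Behind it the sink's rim, 4 mm high, begins at x = 0.522 (y from -0.055 to 0.295)
- clip_rail: low steel clip rail fixed to the worktop left of the toaster oven, 215 mm long, 46 mm high, with two identical places. Own y runs along it, away from the robot; the places open to its own -x (the robot's left, within 0.28 rad). Origin: on the worktop midway between the places: empty one at y = -0.055, sauce bottle's at +0.055. Rubber back pads face -x at x = +0.0295
- empty_place (a point): point on the worktop where the centre of the mill's underside stands when fully home (mill against the back pad); axes as the rail's: the mill enters along +x. The two sprung rollers leave a 48 mm mouth; the mill meets them with its centre about 33 mm out, spreads them 5 mm each (about 7 N), and they spring back behind its widest part. Nothing of the rail reaches more than 25 mm out
- jaw_near_roller (a point): middle of the rubber roller (17 mm thick, 14 to 30 mm above the worktop) at the mouth of the empty place, on the side nearer the robot; with the arm shut it stands 16 mm out (rail's -x) and 32.5 mm to the side of the empty_place point
- jaw_far_roller (a point): the same for the roller on the side towards the sauce bottle
- jaw_near (a joint): swing of the roller arm at the side of the empty place nearer the robot, rad: 0 = sprung shut, about 0.12 while the mill's widest part passes, 0 to 0.03 with the mill fully home
- jaw_far (a joint): the same for the arm at the side towards the sauce bottle
- sauce_bottle: tall sauce bottle with a red cap, 59 mm wide, 204 mm tall, already held in the rail's other place; loose, held by that place's rollers. Origin: centre of its underside
- salt_shaker: small salt shaker, 44 mm wide, 90 mm tall, grey cap, stands at the left end of the worktop, left of the mill; to be left alone. Origin: centre of its underside
- onion: brown onion, about 78 mm, stands at the left end of the worktop; to be left alone. Origin: centre of its underside
- garlic: bulb of garlic, about 60 mm, stands in front of the toaster oven; to be left alone. Origin: centre of its underside
- tin_half: short tin, 76 mm wide, 58 mm tall, stands in front of the toaster oven; to be left alone. Origin: centre of its underside
- honey_jar: honey jar, 71 mm wide, 101 mm tall, stands at the left, beside the sink; to be left alone. Origin: centre of its underside
- tea_box: upright carton, 70 x 125 x 133 mm, stands at the left, beside the sink; to be left alone. Origin: centre of its underside
- spice_a: spice jar, 44 mm wide, 96 mm tall, stands between sink and oven, beyond the rail; to be left alone. Origin: centre of its underside
- spice_b: spice jar, 40 mm wide, 105 mm tall, stands between sink and oven, beyond the rail; to be left alone. Origin: centre of its underside

How it is judged:
At the end, for the whole second after the job is handed in: The mill stands upright (within 0.08 rad) and still on the worktop in the empty place, its centre within 6 mm of the fully-home point, both roller arms sprung back (below 0.08 rad); the sauce bottle is within 15 mm and everything else within 25 mm of where it stood (horizontal distance between pepper_mill and empty_place below 0.006 m and height (world z) of pepper_mill below 0.004 m and angle between pepper_mill's own z axis and vertical below 0.08 rad and linear speed of pepper_mill below 0.01 m/s and value of joint each of jaw_near, jaw_far below 0.08 rad and distance of sauce_bottle from where it was at the start of the episode below 0.015 m and distance of each of salt_shaker, onion, garlic, tin_half, honey_jar, tea_box, spice_a, spice_b from where it was at the start of the episode below 0.025 m); the robot touches nothing.
It fails at once if the mill is lifted off the worktop (its foot's centre more than 9 mm up) (height (world z) of pepper_mill above 0.009 m).
It fails at once if the mill tips (more than 0.25 rad) (angle between pepper_mill's own z axis and vertical above 0.25 rad).
It fails at once if the sauce bottle is displaced by more than 15 mm or tipped by more than 0.3 rad (distance of sauce_bottle from where it was at the start of the episode above 0.015 m or angle between sauce_bottle's own z axis and vertical above 0.3 rad).
It fails at once if a bystander is displaced by more than 25 mm (distance of any of salt_shaker, onion, garlic, tin_half, honey_jar, tea_box, spice_a, spice_b from where it was at the start of the episode above 0.025 m).
It also fails if it takes over 58 s, if anything falls off the work surface, if the arm or the gripper's body presses on something with over 40 N, if the wrist force passes 120 N, or if a joint passes its speed limit or range.

## Working session

There is one attempt and no reset: what is moved stays moved. The work goes in short steps, Python scripts to look and compute and a shell command to move; the robot and the scene stay as the last step left them, time stands still between calls to the robot, and variables do not carry over. Pictures are saved under pics/ and viewed, at most 10 in all, crops included, and the job is handed in when it is done.

```bash
ls; mkdir -p pics
python3 - <<'E'
from rig import manip
import cv2
print(manip.get_obs(), manip.pinch_z)
for n in ("side","top"):
    c=manip.get_calibration(n); print(n,c)
    cv2.imwrite(f"pics/{n}0.png",manip.capture(n))
E
```

```text
drive.py
pics
rig.py
{'clock': 0.0, 'q': array([ 1.21631166,  0.6001539 , -0.00253912,  1.60014423,  0.00180989,
        0.94292835, -0.07981769]), 'dq': array([ 0.00015462,  0.00102856, -0.00016913, -0.00065313, -0.00080915,
       -0.00012996,  0.00126031]), 'effort': array([-4.64643163e-04, -7.76447082e+01,  1.56488724e+00, -2.58001578e+01,
        1.23072139e-02,  9.01797961e-03,  2.06810262e-05]), 'ee_pos': array([ 0.19865664, -0.69674163,  0.23039112]), 'ee_rot': array([-3.13996858e+00,  1.58956741e-04,  2.77828040e-01]), 'ft_force': array([-0.26658739, -0.07187075, -0.22487887]), 'moment': array([-0.00601793, -0.00671759, -0.03230267]), 'grip_force': 0.0, 'gripper_width': 0.08528606892886337} 0.0187
side {'fx': 516.9480185753999, 'fy': 516.9480185753999, 'cx': 277.6788563079529, 'cy': 205.69047178387265, 'k1': -0.19205042701124728, 'extrinsics': array([[-0.99611114,  0.05420053, -0.0694615 ,  0.44405064],
       [-0.08789724, -0.66552382,  0.74118292,  1.163636  ],
       [-0.00605578,  0.74440604,  0.66769977,  1.12802637],
       [ 0.        ,  0.        ,  0.        ,  1.        ]])}
top {'fx': 399.5409661263844, 'fy': 399.5409661263844, 'cx': 283.3896658131664, 'cy': 200.20514004669405, 'k1': -0.11618872555626504, 'extrinsics': array([[ 0.02495414,  0.99092502, -0.13207915,  0.41210635],
       [-0.99948003,  0.02742888,  0.01695046, -0.00865926],
       [ 0.02041942,  0.13158749,  0.99109423,  1.08329051],
       [ 0.        ,  0.        ,  0.        ,  1.        ]])}
```

View pics/top0.png

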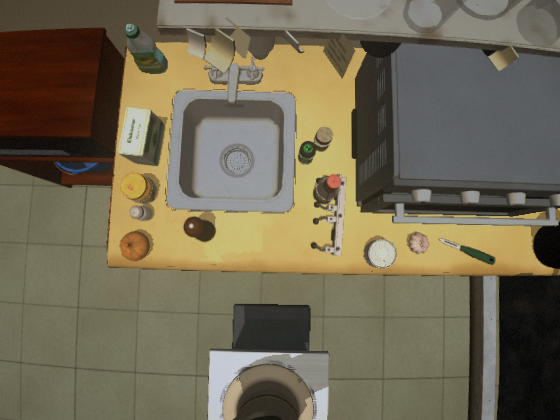

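View pics/side0.png

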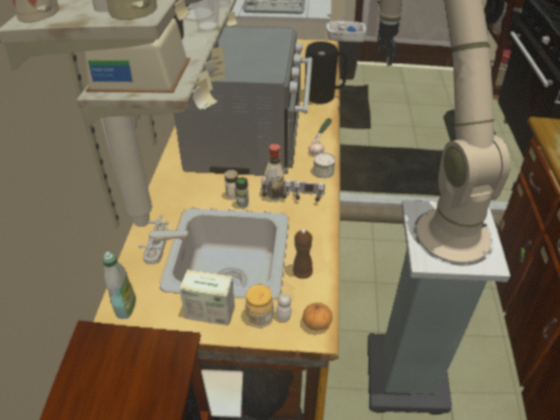

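The top view shows the mill near (200,228), the clip rail near (330,215) with the bottle at (327,187). The side view shows the mill at (303,255) and the rail at (293,188). I'll zoom in on both.

```bash
cat > h.py <<'E'
import numpy as np, cv2
from rig import manip
def ray(n,u,v,c=None):
    c=c or manip.get_calibration(n); E=c["extrinsics"]
    K=np.array([[c["fx"],0,c["cx"]],[0,c["fy"],c["cy"]],[0,0,1.]])
    p=cv2.undistortPoints(np.array([[[u,v]]],float),K,np.array([c["k1"],0,0,0.]))[0,0]
    return E[:3,3],E[:3,:3]@np.array([p[0],-p[1],-1])
def onz(n,u,v,z,c=None):
    o,d=ray(n,u,v,c); return o+d*(z-o[2])/d[2]
def proj(n,P,c=None):
    c=c or manip.get_calibration(n); E=c["extrinsics"]
    q=E[:3,:3].T@(np.array(P,float)-E[:3,3]); a,b=q[0]/-q[2],-q[1]/-q[2]
    s=1+c["k1"]*(a*a+b*b); return np.array([c["fx"]*a*s+c["cx"],c["fy"]*b*s+c["cy"]])
E
python3 - <<'E'
import cv2
a=cv2.imread("pics/top0.png")[165:265,175:375]
cv2.imwrite("pics/topc.png",cv2.resize(a,None,fx=4,fy=4,interpolation=cv2.INTER_CUBIC))
a=cv2.imread("pics/side0.png")[140:285,235:345]
cv2.imwrite("pics/sidec.png",cv2.resize(a,None,fx=4,fy=4,interpolation=cv2.INTER_CUBIC))
E
```

```text
(no output)
```

View pics/topc.png

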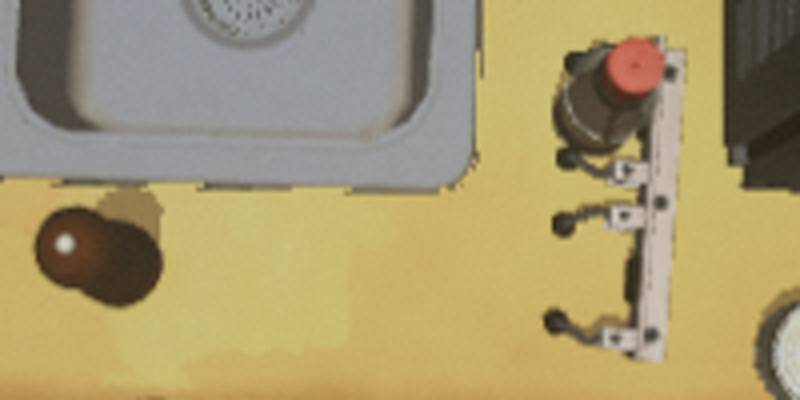

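View pics/sidec.png

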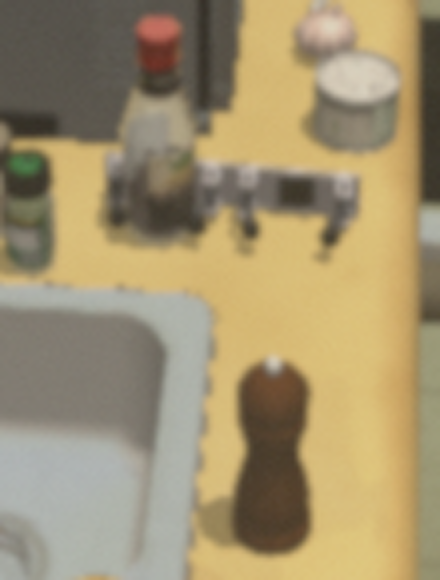

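The top crop shows the mill foot disc at about (119,263), the empty-place rollers at (564,224) and (555,321), and the plate edges running (686,53) to (662,360). The side crop shows the mill's foot bottom at (272,553).

Run:
```python
from h import *
T=manip.get_calibration("top");S=manip.get_calibration("side")
t=lambda U,V,z:onz("top",175+U/4-.4,165+V/4-.4,z,T)
s=lambda U,V,z:onz("side",235+U/4-.4,140+V/4-.4,z,S)
np.set_printoptions(precision=4,suppress=True)
print("mill top-cam foot",t(119,263,0.01),t(119,263,.025),"mill knob",t(65,244,.168))
b=s(272,553,0);o=S["extrinsics"][:3,3];d=(b-o)[:2];d/=np.linalg.norm(d)
print("mill side",b,b[:2]+0.029*d, "knob side",s(273,363,.168))
rn,rf=t(555,321,.032),t(564,224,.032);print("rollers",rn,rf,np.linalg.norm(rn-rf))
print("rollers side (bottom z14)",s(325,255,.0),s(248,245,.0),s(330,238,.022),s(249,228,.022))
for a,b in(((686,53),(662,360)),((665,50),(636,358)),((670,73),(651,335))):
    A,B=t(*a,.046),t(*b,.046);print("plate",A,B,np.linalg.norm(A-B),"ang of own y from +x",np.arctan2(*(A-B)[1::-1]))
e=rf-rn;print("roller ang",np.arctan2(e[1],e[0]))
print("others: salt",onz("top",142,215,.03,T),"onion",onz("top",134,246,.04,T),"honey",onz("top",135,188,.1,T),"tin",onz("top",381,253,.058,T))
```

```text
mill top-cam foot [0.4676 0.1833 0.01  ] [0.4668 0.1806 0.025 ] mill knob [0.4694 0.1867 0.168 ]
mill side [0.464  0.2112 0.    ] [0.4646 0.1822] knob side [0.4691 0.1898 0.168 ]
rollers [ 0.4362 -0.1082  0.032 ] [ 0.5002 -0.1132  0.032 ] 0.06419343630410722
rollers side (bottom z14) [ 0.4374 -0.1102  0.    ] [ 0.5012 -0.1175  0.    ] [ 0.4342 -0.1065  0.022 ] [ 0.5006 -0.1135  0.022 ]
plate [ 0.6148 -0.1915  0.046 ] [ 0.4122 -0.1769  0.046 ] 0.20313776371109923 ang of own y from +x -0.07166957024617329
plate [ 0.6164 -0.1774  0.046 ] [ 0.4132 -0.1599  0.046 ] 0.2040177352636842 ang of own y from +x -0.08566044294526418
plate [ 0.601  -0.1808  0.046 ] [ 0.4282 -0.1696  0.046 ] 0.17318031816374146 ang of own y from +x -0.06497783881400715
roller ang -0.07660403702626178
others: salt [0.5022 0.3495 0.03  ] onion [0.4192 0.3622 0.04  ] honey [0.5638 0.3486 0.1   ] tin [ 0.4183 -0.2815  0.058 ]
```

Mill at about (0.467, 0.184), home at about (0.467, -0.127), rail +x direction about (-0.075, -0.997). Plan: fingers 22 mm apart, as a V behind the mill, tool tilted 0.5 rad, then push. First I swing across high.

The manual's scale: turns go in shares of pi/2 rad. Converting my numbers, -1.218 rad / 1.5708 = -0.7754.

```bash
echo '[{"finger_gap":0.022,"z":-0.05},{"finger_gap":0.022,"x":0.03,"y":-0.03,"z":-0.09,"az":-0.0955},{"finger_gap":0.022,"x":0.065,"y":-0.07,"z":-0.12,"az":-0.191},{"finger_gap":0.022,"x":0.1,"y":-0.11,"z":-0.12,"az":-0.2865},{"finger_gap":0.022,"x":0.135,"y":-0.15,"z":-0.12,"az":-0.382},{"finger_gap":0.022,"x":0.17,"y":-0.19,"z":-0.12,"az":-0.4775},{"finger_gap":0.022,"x":0.21,"y":-0.23,"z":-0.12,"az":-0.573},{"finger_gap":0.022,"x":0.25,"y":-0.275,"z":-0.12,"az":-0.6685},{"finger_gap":0.022,"x":0.29,"y":-0.32,"z":-0.12,"az":-0.7639},{"finger_gap":0.022,"x":0.335,"y":-0.373,"z":-0.12,"az":-0.7754}]' > path.dat && python3 drive.py path.dat 40
```

```text
clock: 1.1
ee_pos: [0.3881, -0.3106, 0.3512]
ee_rot: [-3.142, 0.0, 1.501]
ft_force: [1.1, -0.6, 1.0]
gripper_width: 0.0221
grip_force: 0.0
```

In the tool's units: -0.3 rad / 1.5708 = -0.191.

```bash
echo '[{"finger_gap":0.022,"x":0.05,"y":0.002},{"finger_gap":0.022,"x":0.1,"y":0.004},{"finger_gap":0.022,"x":0.15,"y":0.006},{"finger_gap":0.022,"x":0.2,"y":0.008},{"finger_gap":0.022,"x":0.25,"y":0.01},{"finger_gap":0.022,"x":0.3,"y":0.012},{"finger_gap":0.022,"x":0.35,"y":0.014},{"finger_gap":0.022,"x":0.4,"y":0.016,"z":0.01,"ay":-0.0637},{"finger_gap":0.022,"x":0.445,"y":0.018,"z":0.02,"ay":-0.1273},{"finger_gap":0.022,"x":0.48,"y":0.019,"z":0.03,"ay":-0.191}]' > path.dat && python3 drive.py path.dat; echo '[{"finger_gap":0.022,"ay":-0.0637},{"finger_gap":0.022,"ay":-0.1273},{"finger_gap":0.022,"ay":-0.1273},{"finger_gap":0.022,"ay":-0.1273}]' > path.dat && python3 drive.py path.dat
python3 - <<'E'
from rig import manip
print(manip.get_obs()["q"])
E
```

```text
clock: 2.1
ee_pos: [0.4421, 0.1533, 0.3246]
ee_rot: [-3.141, 0.285, 1.493]
ft_force: [1.9, -1.1, 0.5]
gripper_width: 0.0218
grip_force: 0.0
clock: 2.5
ee_pos: [0.4412, 0.1529, 0.3236]
ee_rot: [-3.135, 0.479, 1.5]
ft_force: [0.4, 0.0, 1.2]
gripper_width: 0.0221
grip_force: 0.0
[-0.18608976  0.39181626 -0.68821122  1.91770505  0.51760839  1.37665736
 -1.18069573]
```

```bash
cat >> h.py <<'E'
from scipy.spatial.transform import Rotation as Ro
AX=np.array([-.075,-.997,0]); AY=np.array([.997,-.075,0])
def delta(P):
    o=manip.get_obs(); R=Ro.from_euler("xyz",o["ee_rot"])
    D=Ro.from_matrix(np.c_[ -AX*np.cos(.5)+np.array([0,0,-1])*-np.sin(.5)*-1*-1, AY, AX*np.sin(.5)+np.array([0,0,-np.cos(.5)])]) if 0 else None
    z=AX*np.sin(.5)-np.array([0,0,np.cos(.5)]); M=np.c_[np.cross(AY,z),AY,z]
    print("d",np.round(R.inv().apply(np.array(P)-o["ee_pos"]),4),"rv",np.round((R.inv()*Ro.from_matrix(M)).as_rotvec(),3))
E
sed -i '/if 0 else None/d' h.py
python3 -c "
from h import *
delta((.472,.235,.3)); delta((.472,.235,.2))"
```

```text
d [ 0.0855  0.0248 -0.0179] rv [-0.005 -0.021  0.004]
d [0.1315 0.0254 0.0708] rv [-0.005 -0.021  0.004]
```

In the tool's units: -0.02 rad / 1.5708 = -0.0127.

```bash
echo '[{"finger_gap":0.022,"x":0.043,"y":0.012,"z":-0.009,"ay":-0.0127},{"finger_gap":0.022,"x":0.086,"y":0.025,"z":-0.018,"ay":-0.0127},{"finger_gap":0.022,"x":0.1,"y":0.025,"z":0.01,"ay":-0.0127},{"finger_gap":0.022,"x":0.115,"y":0.025,"z":0.04,"ay":-0.0127},{"finger_gap":0.022,"x":0.1315,"y":0.0254,"z":0.0708,"ay":-0.0127},{"finger_gap":0.022,"x":0.1315,"y":0.0254,"z":0.0708,"ay":-0.0127},{"finger_gap":0.022,"x":0.1315,"y":0.0254,"z":0.0708,"ay":-0.0127}]' > path.dat && python3 drive.py path.dat
python3 - <<'E'
from h import *
print(manip.get_obs()["q"]);delta((.472,.235,.05));delta((.472,.235,.013))
E
```

```text
clock: 3.2
ee_pos: [0.4729, 0.2333, 0.2015]
ee_rot: [-3.136, 0.5, 1.496]
ft_force: [0.5, 0.2, 0.0]
gripper_width: 0.0219
grip_force: 0.0
[-0.34534186  0.63415463 -0.64292499  1.87632359  0.62569946  1.29416355
 -1.39609222]
d [ 0.0741 -0.0003  0.1322] rv [-0.005 -0.     0.001]
d [ 9.180e-02 -1.000e-04  1.647e-01] rv [-0.005 -0.     0.001]
```

```bash
echo '[{"finger_gap":0.022,"x":0.02,"z":0.036},{"finger_gap":0.022,"x":0.04,"z":0.072},{"finger_gap":0.022,"x":0.06,"z":0.108},{"finger_gap":0.022,"x":0.069,"z":0.124},{"finger_gap":0.022,"x":0.069,"z":0.124},{"finger_gap":0.022,"x":0.069,"z":0.124}]' > path.dat && python3 drive.py path.dat
python3 - <<'E'
from h import *
delta((.472,.235,.013))
a=manip.capture("side")[190:340,230:380];b=manip.capture("wrist");cv2.imwrite("pics/w1.png",np.hstack([cv2.resize(a,(420,420)),b[:,90:470]]))
E
```

```text
clock: 3.8
ee_pos: [0.4726, 0.2361, 0.0604]
ee_rot: [-3.138, 0.499, 1.497]
ft_force: [-0.0, -0.0, -0.0]
gripper_width: 0.0222
grip_force: 0.0
d [ 0.0217 -0.0004  0.0422] rv [-0.003 -0.001  0.001]
```

View pics/w1.png

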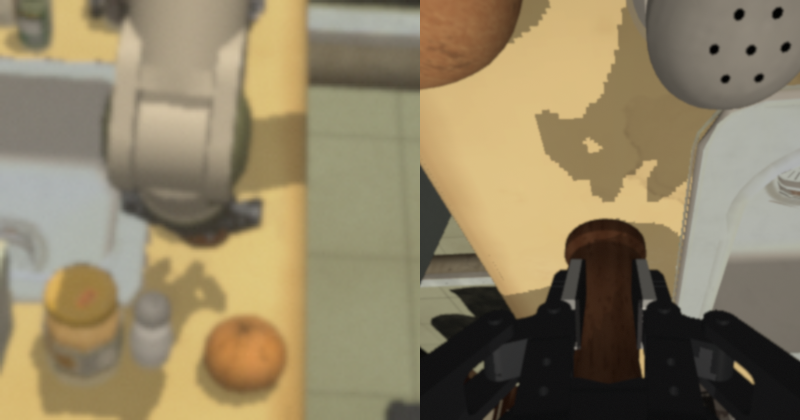

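The wrist view shows the mill between the two fingertips, foot spanning cols 566–645 and fingers centred at about 608, so it is laterally aligned. The salt shaker and onion are clear at the top. Going down.

```bash
echo '[{"finger_gap":0.022,"x":0.011,"z":0.021},{"finger_gap":0.022,"x":0.0217,"z":0.0422},{"finger_gap":0.022,"x":0.0217,"z":0.0422},{"finger_gap":0.022,"x":0.0217,"z":0.0422}]' > path.dat && python3 drive.py path.dat
python3 - <<'E'
from h import *
delta((.472,.235,.013))
H=np.array([.467,-.127,.013])
for a,b in((.27,-.02),(.1,0),(.06,0),(.036,0)): delta(H-AX*a+AY*b)
a=manip.capture("side")
E
```

```text
clock: 4.3
ee_pos: [0.4719, 0.2347, 0.0124]
ee_rot: [-3.137, 0.5, 1.498]
ft_force: [-0.0, -0.3, 0.7]
gripper_width: 0.022
grip_force: 0.0
d [ 0.      0.0001 -0.0007] rv [-0.004  0.     0.002]
d [-0.0802  0.0023  0.0432] rv [-0.004  0.     0.002]
d [-0.2294  0.0223  0.1246] rv [-0.004  0.     0.002]
d [-0.2645  0.0223  0.1437] rv [-0.004  0.     0.002]
d [-0.2855  0.0223  0.1552] rv [-0.004  0.     0.002]
```

```bash
echo '[{"finger_gap":0.022,"x":-0.004,"y":0.0004,"z":0.0022},{"finger_gap":0.022,"x":-0.009,"y":0.001,"z":0.0049},{"finger_gap":0.022,"x":-0.016,"y":0.0018,"z":0.0087},{"finger_gap":0.022,"x":-0.023,"y":0.0026,"z":0.0125},{"finger_gap":0.022,"x":-0.03,"y":0.0034,"z":0.0164},{"finger_gap":0.022,"x":-0.037,"y":0.0042,"z":0.0202},{"finger_gap":0.022,"x":-0.044,"y":0.005,"z":0.024},{"finger_gap":0.022,"x":-0.051,"y":0.0058,"z":0.0278},{"finger_gap":0.022,"x":-0.056,"y":0.0064,"z":0.0306},{"finger_gap":0.022,"x":-0.058,"y":0.0066,"z":0.0317}]' > path.dat && python3 drive.py path.dat
python3 - <<'E'
from h import *
H=np.array([.467,-.127,.013])
delta(H-AX*.1)
a=manip.capture("top")[165:265,175:375];b=manip.capture("side")[140:300,235:355]
cv2.imwrite("pics/p1.png",np.hstack([cv2.resize(a,(500,250)),cv2.copyMakeBorder(cv2.resize(b,(188,250)),0,0,0,0,0)]))
E
```

```text
clock: 5.35
ee_pos: [0.4732, 0.167, 0.0112]
ee_rot: [-3.136, 0.501, 1.498]
ft_force: [-0.9, 4.0, 3.3]
gripper_width: 0.0221
grip_force: 1.9
d [-0.1708  0.016   0.0914] rv [-0.004  0.001  0.002]
```

View pics/p1.png

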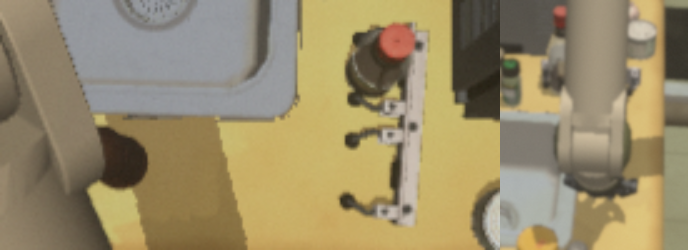

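The top crop shows the mill moved right, foot at about (120,161), upright and pushed with about 4 N. Continuing.

```bash
echo '[{"finger_gap":0.022,"x":-0.005,"y":0.0005,"z":0.0026},{"finger_gap":0.022,"x":-0.013,"y":0.0013,"z":0.0069},{"finger_gap":0.022,"x":-0.022,"y":0.0022,"z":0.0117},{"finger_gap":0.022,"x":-0.031,"y":0.0031,"z":0.0164},{"finger_gap":0.022,"x":-0.04,"y":0.004,"z":0.0212},{"finger_gap":0.022,"x":-0.049,"y":0.0049,"z":0.026},{"finger_gap":0.022,"x":-0.058,"y":0.0058,"z":0.0308},{"finger_gap":0.022,"x":-0.067,"y":0.0067,"z":0.0355},{"finger_gap":0.022,"x":-0.076,"y":0.0075,"z":0.0403},{"finger_gap":0.022,"x":-0.085,"y":0.0083,"z":0.0451}]' > path.dat && python3 drive.py path.dat;echo '[{"finger_gap":0.022,"x":-0.009,"y":0.0008,"z":0.0048},{"finger_gap":0.022,"x":-0.018,"y":0.0017,"z":0.0096},{"finger_gap":0.022,"x":-0.027,"y":0.0026,"z":0.0144},{"finger_gap":0.022,"x":-0.036,"y":0.0034,"z":0.0192},{"finger_gap":0.022,"x":-0.045,"y":0.0043,"z":0.024},{"finger_gap":0.022,"x":-0.054,"y":0.0051,"z":0.0288},{"finger_gap":0.022,"x":-0.063,"y":0.006,"z":0.0336},{"finger_gap":0.022,"x":-0.07,"y":0.0066,"z":0.0374},{"finger_gap":0.022,"x":-0.074,"y":0.007,"z":0.0395},{"finger_gap":0.022,"x":-0.075,"y":0.007,"z":0.04}]' > path.dat && python3 drive.py path.dat
python3 - <<'E'
from h import *
H=np.array([.467,-.127,.013])
delta(H-AX*.1);delta(H-AX*.036)
a=manip.capture("top")[165:265,215:375];b=manip.capture("side")[140:240,235:355]
cv2.imwrite("pics/p2.png",np.vstack([cv2.resize(a,(480,300),interpolation=2),cv2.resize(b,(480,300))]))
E
```

```text
clock: 6.45
ee_pos: [0.4743, 0.0705, 0.0123]
ee_rot: [-3.136, 0.5, 1.498]
ft_force: [-0.2, 1.3, -0.1]
gripper_width: 0.0221
grip_force: 0.8
clock: 7.45
ee_pos: [0.4748, -0.0145, 0.0132]
ee_rot: [-3.136, 0.501, 1.498]
ft_force: [-0.7, 2.2, -0.7]
gripper_width: 0.0216
grip_force: 0.9
d [-0.0111  0.0007  0.0063] rv [-0.004  0.001  0.002]
d [-0.0672  0.0008  0.037 ] rv [-0.004  0.001  0.002]
```

View pics/p2.png

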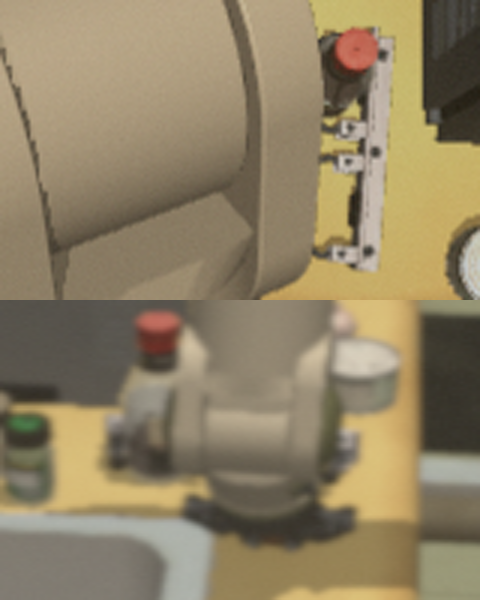

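```bash
echo '[{"finger_gap":0.022,"x":-0.004,"z":0.0022},{"finger_gap":0.022,"x":-0.008,"z":0.0044},{"finger_gap":0.022,"x":-0.012,"y":0.0003,"z":0.0066},{"finger_gap":0.022,"x":-0.016,"y":0.0005,"z":0.0088},{"finger_gap":0.022,"x":-0.02,"y":0.0007,"z":0.011},{"finger_gap":0.022,"x":-0.024,"y":0.0008,"z":0.0132},{"finger_gap":0.022,"x":-0.028,"y":0.0008,"z":0.0154},{"finger_gap":0.022,"x":-0.032,"y":0.0008,"z":0.0176}]' > path.dat && python3 drive.py path.dat;echo '[{"finger_gap":0.022,"x":-0.004,"z":0.0022},{"finger_gap":0.022,"x":-0.008,"z":0.0044}]' > path.dat && python3 drive.py path.dat;echo '[{"finger_gap":0.022,"x":-0.003,"z":0.0017},{"finger_gap":0.022,"x":-0.006,"z":0.0033}]' > path.dat && python3 drive.py path.dat;echo '[{"finger_gap":0.022,"x":-0.003,"z":0.0017},{"finger_gap":0.022,"x":-0.006,"z":0.0033}]' > path.dat && python3 drive.py path.dat;  python3 - <<'E'
from h import *
H=np.array([.467,-.127,.013])
delta(H-AX*.036)
E
```

```text
clock: 8.35
ee_pos: [0.4729, -0.0508, 0.0131]
ee_rot: [-3.136, 0.5, 1.498]
ft_force: [-0.2, 1.0, -0.2]
gripper_width: 0.0217
grip_force: 1.0
clock: 8.55
ee_pos: [0.4722, -0.0599, 0.0131]
ee_rot: [-3.136, 0.5, 1.498]
ft_force: [-0.2, 2.0, 0.6]
gripper_width: 0.0215
grip_force: 1.4
clock: 8.75
ee_pos: [0.4717, -0.0654, 0.0128]
ee_rot: [-3.136, 0.498, 1.499]
ft_force: [-0.3, 6.6, 1.1]
gripper_width: 0.0216
grip_force: 3.6
clock: 8.95
ee_pos: [0.4713, -0.0721, 0.0128]
ee_rot: [-3.136, 0.498, 1.499]
ft_force: [-1.4, 6.4, 1.5]
gripper_width: 0.0217
grip_force: 3.4
d [-0.0169 -0.0002  0.0089] rv [-0.004 -0.002  0.003]
```

Roller contact came where expected. Pressing on.

```bash
echo '[{"finger_gap":0.022,"x":-0.003,"z":0.0017},{"finger_gap":0.022,"x":-0.006,"z":0.0033}]' > path.dat && python3 drive.py path.dat;echo '[{"finger_gap":0.022,"x":-0.003,"z":0.0017},{"finger_gap":0.022,"x":-0.006,"z":0.0033}]' > path.dat && python3 drive.py path.dat;echo '[{"finger_gap":0.022,"x":-0.003,"z":0.0017},{"finger_gap":0.022,"x":-0.005,"z":0.0027},{"finger_gap":0.022,"x":-0.005,"z":0.0027}]' > path.dat && python3 drive.py path.dat
python3 - <<'E'
from h import *
H=np.array([.467,-.127,.013])
delta(H-AX*.036)
cv2.imwrite("pics/w2.png",manip.capture("wrist"))
E
```

```text
clock: 9.15
ee_pos: [0.4708, -0.0789, 0.0128]
ee_rot: [-3.136, 0.498, 1.499]
ft_force: [-0.7, 4.2, 0.4]
gripper_width: 0.0222
grip_force: 2.5
clock: 9.35
ee_pos: [0.4698, -0.0874, 0.013]
ee_rot: [-3.136, 0.501, 1.498]
ft_force: [-0.7, 0.9, 0.5]
gripper_width: 0.0217
grip_force: 0.6
clock: 9.65
ee_pos: [0.4696, -0.0934, 0.0132]
ee_rot: [-3.136, 0.501, 1.497]
ft_force: [-0.3, 0.7, -0.6]
gripper_width: 0.0216
grip_force: 0.0
d [ 0.0021 -0.0001 -0.0009] rv [-0.004  0.002  0.001]
```

View pics/w2.png

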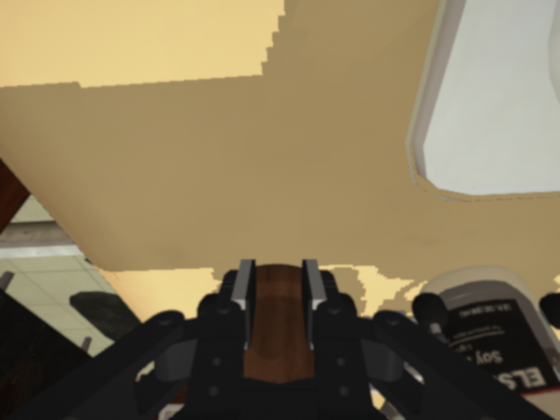

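The mill sits between the fingertips (cols 250–305), the bottle is untouched at right, and the force peaked then dropped, so it is past the rollers. I'll press until the pad resists.

```bash
for i in 1; do echo '[{"finger_gap":0.022,"x":-0.0015,"z":0.0008},{"finger_gap":0.022,"x":-0.0025,"z":0.0014},{"finger_gap":0.022,"x":-0.0025,"z":0.0014}]' > path.dat && python3 drive.py path.dat; done; echo '[{"finger_gap":0.022,"x":-0.001,"z":0.0005},{"finger_gap":0.022,"x":-0.002,"z":0.0011},{"finger_gap":0.022,"x":-0.002,"z":0.0011}]' > path.dat && python3 drive.py path.dat
```

```text
clock: 10.0
ee_pos: [0.4696, -0.095, 0.013]
ee_rot: [-3.136, 0.5, 1.498]
ft_force: [-0.3, 2.0, 0.4]
gripper_width: 0.0223
grip_force: 0.8
clock: 10.3
ee_pos: [0.4697, -0.0958, 0.0128]
ee_rot: [-3.137, 0.497, 1.499]
ft_force: [-1.0, 8.3, 3.7]
gripper_width: 0.0222
grip_force: 4.0
```

```bash
echo '[{"finger_gap":0.022,"x":-0.0015,"z":0.0008},{"finger_gap":0.022,"x":-0.003,"z":0.0016},{"finger_gap":0.022,"x":-0.003,"z":0.0016}]' > path.dat && python3 drive.py path.dat; echo '[{"finger_gap":0.022,"x":0.005,"z":-0.0027},{"finger_gap":0.022,"x":0.012,"z":-0.0066},{"finger_gap":0.022,"x":0.025,"z":-0.0137},{"finger_gap":0.022,"x":0.045,"z":-0.0246},{"finger_gap":0.022,"x":0.075,"z":-0.041},{"finger_gap":0.022,"x":0.11,"z":-0.06},{"finger_gap":0.022,"x":0.13,"z":-0.1},{"finger_gap":0.022,"x":0.13,"z":-0.15},{"finger_gap":0.022,"x":0.13,"z":-0.2},{"finger_gap":0.022,"x":0.13,"z":-0.25}]' > path.dat && python3 drive.py path.dat
python3 - <<'E'
from h import *
a=manip.capture("top")[165:265,215:375];b=manip.capture("side")[140:240,235:355]
cv2.imwrite("pics/p3.png",np.vstack([cv2.resize(a,(480,300),interpolation=2),cv2.resize(b,(360,300),interpolation=2)[:, :] if 0 else cv2.resize(b,(480,300))]))
E
```

```text
clock: 10.6
ee_pos: [0.4698, -0.0963, 0.0126]
ee_rot: [-3.137, 0.492, 1.501]
ft_force: [-3.5, 18.1, 9.5]
gripper_width: 0.0219
grip_force: 9.2
clock: 11.6
ee_pos: [0.4865, 0.1341, 0.1716]
ee_rot: [-3.134, 0.5, 1.5]
ft_force: [2.4, -0.3, -1.0]
gripper_width: 0.022
grip_force: 0.0
```

View pics/p3.png

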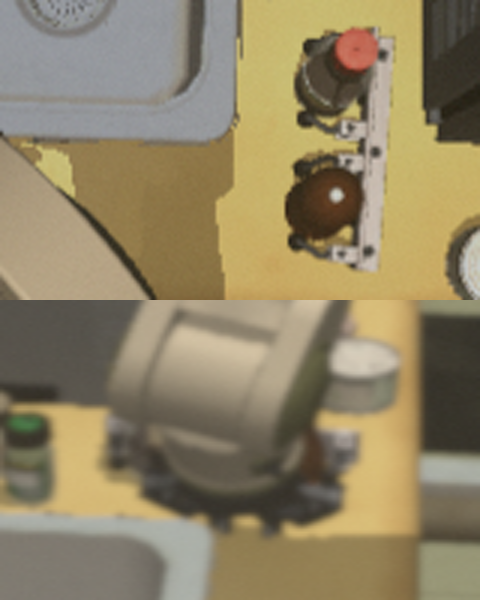

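The top crop shows the mill standing at (325,202) against the pad. Both rollers, at (296,241) and (303,168), are back at their shut positions, and the bottle is unmoved. Settling, then handing in.

```bash
echo '[{"finger_gap":0.022,"z":-0.02},{"finger_gap":0.022,"z":-0.02},{"finger_gap":0.022,"z":-0.02}]' > path.dat && python3 drive.py path.dat; python3 -c "
from rig import manip
print(manip.job_done())"
```

```text
clock: 12.0
ee_pos: [0.4879, 0.1418, 0.1871]
ee_rot: [-3.136, 0.501, 1.498]
ft_force: [-0.9, -0.8, -0.9]
gripper_width: 0.0218
grip_force: 0.0
the job is handed in; nothing more can be done
None
```

The pepper mill stands upright in the empty place against the back pad with both rollers shut behind it, the sauce bottle is unmoved in the last picture, and the job was handed in at 12 s (no verdict was returned).

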